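# Gauge the switch holes and pull the rejects

## Task

Check the switch holes of the three die-cast boxes on the blue mat with the green-banded go gauge from the rack: work along the row from the robot's left to its right, holding the gauge upright and trying it in the big hole of every box, right through where it goes, without forcing it where it stops. Every box that it will not go through belongs in the yellow reject bin, set down flat in it (not dropped); leave the good boxes where they stand and put the gauge back in its own hole in the rack. Do not disturb the other gauges or the things lying about.

Things in the scene. Friction and masses are not known exactly. Their poses are not given: they have to be found in the camera images.
- mat: blue inspection mat fixed to the bench, 180 (x) x 410 (y) x 3 mm thick; origin at the centre of its underside, on the bench. The three boxes stand on it in a row along its y axis, at about +140, 0 and -140 mm; +y is the robot's left end of the row
- box_a_mid (a point): one of three outwardly identical bare-aluminium die-cast enclosures, 112 long x 60 wide x 40 high mm, about 0.2 kg, open underneath, standing on the mat open side down, face up. This point is its centre, half-way up; x along its length towards the end with the switch hole, y across its 60 mm width, z up. The hole may be at the near or the far end
- box_a_hole (a point): centre of the mouth of this box's vertical switch hole, on its top face, 28 mm from its centre towards its +x end. 23 mm wide at the face. Good box: 23 mm wide through the 12 mm bore, then 28 mm of empty inside above the mat. Bad box: narrows to 17 mm from 4 mm down, so the green gauge stops about 8 mm in. Which are good is not told
- box_b_mid (a point): one of three outwardly identical bare-aluminium die-cast enclosures, 112 long x 60 wide x 40 high mm, about 0.2 kg, open underneath, standing on the mat open side down, face up. This point is its centre, half-way up; x along its length towards the end with the switch hole, y across its 60 mm width, z up. The hole may be at the near or the far end
- box_b_hole (a point): centre of the mouth of this box's vertical switch hole, on its top face, 28 mm from its centre towards its +x end. 23 mm wide at the face. Good box: 23 mm wide through the 12 mm bore, then 28 mm of empty inside above the mat. Bad box: narrows to 17 mm from 4 mm down, so the green gauge stops about 8 mm in. Which are good is not told
- box_c_mid (a point): one of three outwardly identical bare-aluminium die-cast enclosures, 112 long x 60 wide x 40 high mm, about 0.2 kg, open underneath, standing on the mat open side down, face up. This point is its centre, half-way up; x along its length towards the end with the switch hole, y across its 60 mm width, z up. The hole may be at the near or the far end
- box_c_hole (a point): centre of the mouth of this box's vertical switch hole, on its top face, 28 mm from its centre towards its +x end. 23 mm wide at the face. Good box: 23 mm wide through the 12 mm bore, then 28 mm of empty inside above the mat. Bad box: narrows to 17 mm from 4 mm down, so the green gauge stops about 8 mm in. Which are good is not told
- rack: wooden gauge rack fixed to the bench, 200 (x) x 75 (y) x 50 mm high, origin at the centre of its underside; three vertical 25 mm holes, 34 mm deep, at x = -55, 0 and +55 mm on its centre line, one gauge standing in each. The rack may be at the left or right side
- gauge_green_mid (a point): the go gauge, green collar and top, 140 mm long, 0.15 kg, balanced 64 mm above its foot: a 20 mm steel plug below, a 24 mm collar from 40 to 47 mm above its foot, then a round handle 16 mm across. It stands upright, plug down, in one of the rack's holes, its foot 16 mm and its top 156 mm above the bench. This point is on its axis, half-way up (70 mm above its foot); z runs up through the handle
- gauge_green_tip (a point): centre of the go gauge's flat foot, the lower end of the plug, 70 mm below gauge_green_mid on the axis; the lowest 8 mm taper from 20 to 14 mm across
- gauge_red_mid (a point): loose bystander, to be left alone: another gauge in the rack, same length and handle, red collar and top, 22 mm plug; point on the axis half-way up
- gauge_blue_mid (a point): loose bystander, to be left alone: another gauge in the rack, same length and handle, blue collar and top, 18 mm plug; point on the axis half-way up
- bin: yellow open reject bin fixed to the bench on the side opposite the rack, 210 (x) x 170 (y) x 45 mm high outside, walls and floor 5 mm; origin at the centre of its underside
- bottle_mid (a point): loose bystander, to be left alone: white bottle with red cap, 60 mm across, 165 mm tall, standing; point at half height
- can_mid (a point): loose bystander, to be left alone: red spray can, 65 mm across, 170 mm tall, standing; point at half height
- spool_mid (a point): loose bystander, to be left alone: spool of green wire, 64 mm across, 52 mm tall; point at half height
- mug_mid (a point): loose bystander, to be left alone: blue cup, 66 mm across, 90 mm tall; point at half height
- driver_mid (a point): loose bystander, to be left alone: orange screwdriver, 170 mm long, 26 mm thick, lying along its x axis; point at its centre
- rocker_1_mid (a point): loose bystander, to be left alone: black and red round rocker switch, 25 mm across, 25 mm tall without its terminals, standing on the mat in the gap between the left and middle boxes; point at half height
- rocker_2_mid (a point): loose bystander, to be left alone: black and orange round rocker switch, as the other, in the gap between the middle and right boxes
Mind the look-alikes: they are no part of the job. Leave any pink or purple look-alike of the part that bears box_a_mid alone.

How it is judged (in metres and radians):
On the way, in this order (a step that is already met when the one before it is completed fails the run):
1. the green gauge is tried in the left box: right through the switch hole if it goes, else brought to a stop in the mouth of the hole (((y of box_a_mid in the frame of mat above 0.07 m and (horizontal distance between gauge_green_tip and box_a_hole below 0.005 m and z of gauge_green_tip in the frame of box_a_hole below -0.018 m)) or (y of box_b_mid in the frame of mat above 0.07 m and (horizontal distance between gauge_green_tip and box_b_hole below 0.005 m and z of gauge_green_tip in the frame of box_b_hole below -0.003 m and contact force between gauge_green and box_b above 1 N)) or (y of box_c_mid in the frame of mat above 0.07 m and (horizontal distance between gauge_green_tip and box_c_hole below 0.005 m and z of gauge_green_tip in the frame of box_c_hole below -0.018 m)))), for 0.1 s.
2. the green gauge is tried in the middle box: right through the switch hole if it goes, else brought to a stop in the mouth of the hole (((y of box_a_mid in the frame of mat between -0.07 and 0.07 m and (horizontal distance between gauge_green_tip and box_a_hole below 0.005 m and z of gauge_green_tip in the frame of box_a_hole below -0.018 m)) or (y of box_b_mid in the frame of mat between -0.07 and 0.07 m and (horizontal distance between gauge_green_tip and box_b_hole below 0.005 m and z of gauge_green_tip in the frame of box_b_hole below -0.003 m and contact force between gauge_green and box_b above 1 N)) or (y of box_c_mid in the frame of mat between -0.07 and 0.07 m and (horizontal distance between gauge_green_tip and box_c_hole below 0.005 m and z of gauge_green_tip in the frame of box_c_hole below -0.018 m)))), for 0.1 s.
3. the green gauge is tried in the right box: right through the switch hole if it goes, else brought to a stop in the mouth of the hole (((y of box_a_mid in the frame of mat below -0.07 m and (horizontal distance between gauge_green_tip and box_a_hole below 0.005 m and z of gauge_green_tip in the frame of box_a_hole below -0.018 m)) or (y of box_b_mid in the frame of mat below -0.07 m and (horizontal distance between gauge_green_tip and box_b_hole below 0.005 m and z of gauge_green_tip in the frame of box_b_hole below -0.003 m and contact force between gauge_green and box_b above 1 N)) or (y of box_c_mid in the frame of mat below -0.07 m and (horizontal distance between gauge_green_tip and box_c_hole below 0.005 m and z of gauge_green_tip in the frame of box_c_hole below -0.018 m)))), for 0.1 s.
At the end, for the whole second after the job is handed in: The box that the green gauge does not go through stands flat (within 0.12 rad) and at rest inside the yellow bin; the boxes that it does go through stand upright within 25 mm of where they were; the green gauge stands in the rack hole it came from, its foot within 8 mm of where it was (x of box_b_mid in the frame of bin between -0.1 and 0.1 m and y of box_b_mid in the frame of bin between -0.08 and 0.08 m and z of box_b_mid in the frame of bin below 0.03 m and angle between box_b_mid's own z axis and vertical below 0.12 rad and linear speed of box_b below 0.02 m/s and distance of each of box_a_mid, box_c_mid from where it was at the start of the episode below 0.025 m and angle between each of box_a_mid, box_c_mid's own z axis and vertical below 0.1 rad and distance of gauge_green_tip from where it was at the start of the episode below 0.008 m and angle between gauge_green_mid's own z axis and vertical below 0.2 rad and linear speed of gauge_green below 0.03 m/s); the robot touches nothing.
It fails at once if a bystander is knocked over or pushed more than 30 mm (distance of any of bottle_mid, can_mid, spool_mid, mug_mid, driver_mid, rocker_1_mid, rocker_2_mid from where it was at the start of the episode above 0.03 m or angle between any of bottle_mid, can_mid, spool_mid, mug_mid, rocker_1_mid, rocker_2_mid's own z axis and vertical above 0.5 rad).
It fails at once if the red or the blue gauge is taken out of the rack (distance of any of gauge_red_mid, gauge_blue_mid from where it was at the start of the episode above 0.03 m).
It fails at once if the gauge is forced into a box (over 40 N) (contact force between gauge_green and box_a above 40 N or contact force between gauge_green and box_b above 40 N or contact force between gauge_green and box_c above 40 N).
It fails at once if a box is dropped or thrown: faster than 0.7 m/s with no finger on it ((linear speed of box_a above 0.7 m/s and contact force between the fingers and box_a below 0.05 N) or (linear speed of box_b above 0.7 m/s and contact force between the fingers and box_b below 0.05 N) or (linear speed of box_c above 0.7 m/s and contact force between the fingers and box_c below 0.05 N)).
It also fails if it takes over 72 s, if anything falls off the work surface, if the arm or the gripper's body presses on something with over 40 N, if the wrist force passes 120 N, or if a joint passes its speed limit or range.

## Robot

A 6-joint arm with a two-finger parallel gripper is mounted at the origin on the work surface. World frame = base frame: x ahead of the robot, y to its left, z up, the work surface at z = 0. Lengths are in mm, angles in rad, forces in N, time in s.
With the tool pointing down it reaches from about 375 to 750 mm from the base axis. Payload 9 kg.
Tool frame: the origin (TCP) lies at the very end of the fingers, on their centre line; the grasp point (between the pads) lies bot.pinch_z behind it (bot.pinch_z is the distance from the TCP to the grasp point, in mm); z points along the fingers, y is the line along which they close (so a half turn about z gives the same grasp; the last joint's range is limited). The gripper opens to 85 mm and grips with 20 to 120 N. Pads are 22 mm wide; open, the fingers measure 114 mm over their backs; the gripper's body (76 mm by 85 mm) begins 54 mm behind the grasp point. The pads swing forward as they close: fully open they stand 13 mm farther back than shut.
Start: joints at [-1.55, 0.104, 0.097, 1.564, 0, 1.353], TCP at [141.93, -583.003, 231.331] pointing down, gripper open.
Joint ranges: [-2.99, 2.99], [-0.84, 1.86], [-1.1, 1.16], [-1.84, 2.11], [-1.51, 1.56], [-3.14, 3.14]. Speed limits (rad/s): [2.22, 2.22, 2.57, 3.14, 3.14, 3.14].

## Interface

Orientations are given as a unit quaternion [w, x, y, z].
In Python, from rig import bot gives the robot as it stands.
- The arm moves only by the tool servo_tool, never from a script. Its argument "rows" is a list of rows, each a list of 7 numbers: the shift along the tool's x, y, z in m, then the turn, a rotation vector about the tool's x, y, z in degrees, then the finger opening in m, from 0 to 0.0854. In form: [[x, y, z, ax, ay, az, hand], ...]. A call has 1 to 20 rows; each row shifts and turns the commanded pose from where the row before left it, along the tool's axes as they then stand; what a row does not reach is not made up. A row lasts 1/10 s, in which the tool goes at most 50 mm and 8.59 degrees, less where a joint would pass 70% of its speed; a pose out of reach is approached as far as the arm can. A call with a gripper value outside its range is refused whole. The fingers move at their own pace and stop on an object; "squeeze" is the grip in N (left out, the last holds). Time passes only in rows, so rows that do not move let the fingers close. It gives the time, the measured TCP pose, the force, the opening and the grip force at its end, in the units of the state.
- bot.get_state(): the state, without advancing time (a new reading comes with each control period).
- bot.camera(name): name is "side" or "top"; returns a dict with "pixels" (420x560x3 uint8, blue, green, red), "range_z" (420x560 float32, mm along the optical axis (not along the pixel's ray), 0 where there is no reading), "vfov" (degrees; the focal length in pixels is half the picture's height over the tangent of half this angle, whatever the lens; pixels are square), "cx", "cy" (the principal point, pixels), "T" (4x4, takes a point from camera to world coordinates). Camera axes: x right, y up, looking along -z (the intrinsics and any distortion apply to the point x, -y, -z); pixel columns grow to the right and rows downward; lengths in mm; the calibration is good to about 2 mm. A picture is of the moment at which its call begins.
- bot.finish_job(): hands the job in; it is judged then, once.
Trained networks look in a picture, given as the dict that the camera call returned (one of the last four; its "shot" number tells which), for a name from the list of things; names that differ only in an ending like _2 or _b are one class to them, and where a whole thing is asked for, a point or a joint stands for the part that bears it (a point fixed in the world has none). Each returns a list of dicts, best first, with "confidence" (0 to 1); they miss things now and then, are a little off and sometimes report something else, mostly with a low value. They report only what shows in the picture. A call takes as long as a camera call. They do not tell look-alikes from the thing itself.
- bot.outline_of(picture, target): "region" (420x560 bool, what is visible of it) and "box" ([centre column, centre row, width, height] in pixels, round what is visible of it).
The state is a dict: "clock": time; "joint_positions": joint angles; "qvel": joint speeds; "joint_efforts": joint torques, N m; "position": TCP position; "ee_rot": TCP orientation; "ft_force": force on the tool from outside, world axes, zero at the start; "moment": the same for the moment, N m; "opening": finger opening in mm; "finger_force": force on a finger pad.
Only numpy, scipy, OpenCV 4.12 (cv2) and the standard library are available. Lean on these libraries where they do the work, as an engineer would, in place of code of your own. Each camera call takes 0.05 s, during which the arm holds its last target. There are 200 camera calls.

## Working session

There is one attempt and no reset: what is moved stays moved. The work goes in short steps, Python scripts to look and compute and a tool call to move; the robot and the scene stay as the last step left them, time stands still between calls to the robot, and variables do not carry over. Pictures are saved under pics/ and viewed, at most 10 in all, crops included, and the job is handed in when it is done.

Besides the shell and the picture viewer there is one more tool, called after ">>>" as name(argument=value, ...), one argument or row to a line, values as JSON. servo_tool: Moves the arm, as the interface text tells. Its arguments: {"type":"object","properties":{"rows":{"type":"array"},"squeeze":{"type":"number"}},"required":["rows"]}

```bash
ls; mkdir -p pics; cat > h.py <<'E'
import numpy as np, cv2
from rig import bot
def cloud(p):
    z=p["range_z"]; f=210/np.tan(np.radians(p["vfov"]/2))
    v,u=np.mgrid[0:420,0:560]
    P=np.stack([(u-p["cx"])*z/f,-(v-p["cy"])*z/f,-z,np.ones_like(z)],-1)@p["T"].T
    P=P[...,:3]; P[z==0]=np.nan
    return P
def pix(p,w):
    f=210/np.tan(np.radians(p["vfov"]/2)); c=np.linalg.inv(p["T"])@np.append(w,1)
    return p["cx"]+f*c[0]/-c[2], p["cy"]+f*c[1]/c[2]
E
python3 - <<'E'
from h import *
t=bot.camera("top");s=bot.camera("side")
cv2.imwrite("pics/top.png",t["pixels"]);cv2.imwrite("pics/side.png",s["pixels"])
for k in("vfov","cx","cy"):print(k,t[k],s[k])
print([k for k in t]); print(t["T"].round(2).tolist(),s["T"].round(2).tolist(),bot.pinch_z)
print(bot.get_state())
P=cloud(t);S=cloud(s)
for n in ["box_a_mid","box_a_hole","rack","gauge_green_mid","bin","rocker_1_mid","mat","gauge_red_mid"]:
  for pn,pp,C in(("t",t,P),("s",s,S)):
    for d in bot.outline_of(pp,n):
        m=d["region"];q=C[m];q=q[~np.isnan(q[:,0])]
        if len(q): print(n,pn,round(d["confidence"],2),np.round(d["box"]),np.median(q,0).round(),q.min(0).round(),q.max(0).round())
E
```

```text
pics
vfov 49.87819659688287 48.18358596480193
cx 277.3974373312093 276.94438064398685
cy 208.1210715440522 209.85313080660177
['pixels', 'range_z', 'vfov', 'cx', 'cy', 'T', 'shot']
[[-0.02, 0.98, -0.19, 208.97], [-1.0, -0.02, -0.0, -29.0], [-0.0, 0.19, 0.98, 1505.12], [0.0, 0.0, 0.0, 1.0]] [[-0.73, 0.42, -0.53, -155.75], [-0.68, -0.43, 0.59, 666.75], [0.02, 0.8, 0.6, 801.76], [0.0, 0.0, 0.0, 1.0]] 18.700000000000003
{'clock': 0.1, 'joint_positions': array([-1.54967705e+00,  1.04640835e-01,  9.65322182e-02,  1.56392475e+00,
        3.28077237e-06,  1.35309899e+00]), 'qvel': array([-0.00022098, -0.00166131,  0.00212177,  0.00092667, -0.00083248,
        0.00064684]), 'joint_efforts': array([ 5.12498591e-03, -5.58212113e+01,  5.04717672e+01,  1.32014215e-02,
       -3.85985904e-04, -1.92616099e-06]), 'position': array([ 141.93679437, -582.64602152,  230.59121161]), 'ee_rot': array([-6.15373492e-04,  9.92879105e-01,  1.19124723e-01,  6.23283358e-05]), 'ft_force': array([ 0.21989164, -0.69621878,  0.05484079]), 'moment': array([0.01396756, 0.02180608, 0.05227684]), 'finger_force': 0.0, 'o
[... 1480 characters left out ...]
. 306.  14.  46.] [433. 391.  99.] [425. 312.  -1.] [592. 400. 159.]
bin t 0.95 [388. 208.  53.  68.] [ 486. -398.    7.] [ 368. -487.   -6.] [ 604. -293.   55.]
rocker_1_mid t 0.44 [243. 184.   5.   4.] [580.  87.  26.] [575.  80.   6.] [591.  95.  34.]
rocker_1_mid s 0.6 [213. 234.  10.   9.] [583.  92.  26.] [550.  68.   4.] [596. 110.  46.]
mat t 0.6 [266. 200. 125.  69.] [522.   9.   4.] [ 415. -205.   -7.] [639. 219.  49.]
mat s 0.62 [247. 248. 145.  97.] [496.  55.   5.] [ 330. -202.   -1.] [629. 249. 140.]
mat s 0.61 [213. 194.  44.  30.] [711. -48.  20.] [ 702. -105.   -1.] [758.  57.  32.]
gauge_red_mid s 0.97 [127. 293.  20.  43.] [488. 389.  96.] [440. 311.   0.] [644. 399. 159.]
```

View pics/top.png

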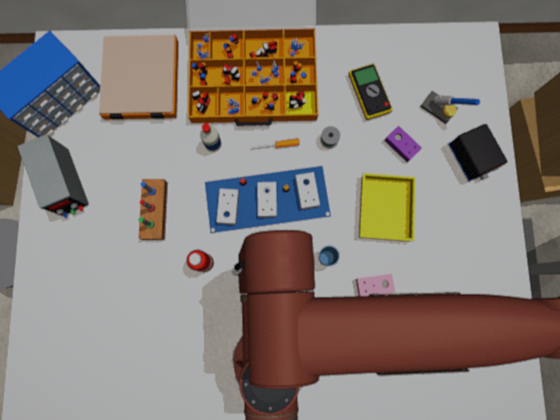

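View pics/side.png

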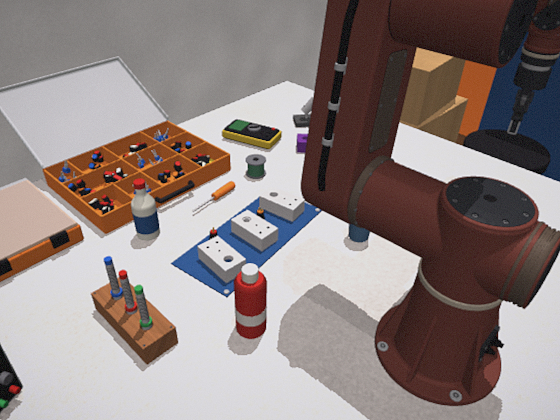

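The top view shows the mat boxes at about (227,206), (267,199) and (307,190), the rack at (153,209) and the yellow bin at (388,208). Box look-alikes are the purple one at (403,143) and the pink one at (376,286), both off the mat. Gauges in the rack, top view: blue (148,188), red (147,206), green (146,224). The target is green, at the near end of the rack. I'll check that and the holes in one close crop.

```bash
cat > m.py <<'E'
from h import *
def ray(p,u,v,z):
    f=210/np.tan(np.radians(p["vfov"]/2)); d=p["T"][:3,:3]@np.array([(u-p["cx"])/f,-(v-p["cy"])/f,-1]); o=p["T"][:3,3]
    return o+d*(z-o[2])/d[2]
def ortho(p,x0,x1,y0,y1,z,s=2):
    # orthophoto at height z: rows = x descending, cols = y descending, s px/mm
    xs=np.arange(x1,x0,-1/s); ys=np.arange(y1,y0,-1/s)
    X,Y=np.meshgrid(xs,ys,indexing="ij"); f=210/np.tan(np.radians(p["vfov"]/2))
    Ti=np.linalg.inv(p["T"]); c=np.stack([X,Y,0*X+z,0*X+1],-1)@Ti.T
    u=p["cx"]+f*c[...,0]/-c[...,2]; v=p["cy"]+f*c[...,1]/c[...,2]
    return cv2.remap(p["pixels"],u.astype(np.float32),v.astype(np.float32),cv2.INTER_CUBIC)
E
python3 - <<'E'
from m import *
t=bot.camera("top");s=bot.camera("side")
ims=[]
for nm,p in(("t",t),("s",s)):
    o=ortho(p,400,660,-240,240,43,2); g=o.min(2)
    m=((g>135)&(o.max(2).astype(int)-g<60)).astype(np.uint8)
    cs,_=cv2.findContours(cv2.morphologyEx(m,cv2.MORPH_CLOSE,np.ones((9,9))),cv2.RETR_EXTERNAL,cv2.CHAIN_APPROX_NONE)
    for c in cs:
        if cv2.contourArea(c)<8000: continue
        r=cv2.minAreaRect(c); print(nm,"box",(660-r[0][1]/2),(240-r[0][0]/2),np.array(r[1])/2,r[2])
        mm=np.zeros_like(m);cv2.drawContours(mm,[cv2.convexHull(c)],-1,1,-1); mm=cv2.erode(mm,np.ones((9,9)))
        gg=cv2.GaussianBlur(g,(15,15),0)
        d=((gg<np.median(g[mm>0])*0.8)&(mm>0)).astype(np.uint8)
        n,l,st,ce=cv2.connectedComponentsWithStats(d)
        for i in range(1,n):
            if st[i,4]>150: print("   hole",660-ce[i][1]/2,240-ce[i][0]/2,st[i,4]/4)
    ims.append(cv2.resize(o,(560,300)))
    # mat corners (blue)
    o2=ortho(p,380,680,-260,260,3,2);b=o2.astype(int)
    m=((b[...,0]>b[...,2]+40)&(b[...,0]>90)).astype(np.uint8)
    cs,_=cv2.findContours(m,cv2.RETR_EXTERNAL,cv2.CHAIN_APPROX_NONE);c=max(cs,key=cv2.contourArea);r=cv2.minAreaRect(c)
    print(nm,"mat",680-r[0][1]/2,260-r[0][0]/2,np.array(r[1])/2,r[2])
    # green top at z=156
    o3=ortho(p,380,620,300,470,156,2);b=o3.astype(int)
    m=((b[...,1]>b[...,2]+30)&(b[...,1]>b[...,0]+20)).astype(np.uint8)
    n,l,st,ce=cv2.connectedComponentsWithStats(m)
    for i in range(1,n):
        if st[i,4]>60:print(nm,"green",620-ce[i][1]/2,470-ce[i][0]/2,st[i,:4]/2, 620-st[i,1]/2)
    ims.append(cv2.resize(o3,(240,300)) if 0 else cv2.resize(o3,(212,300)))
cv2.imwrite("pics/c1.png",np.vstack([np.hstack(ims[:2]),np.hstack(ims[2:])]))
P=cloud(t)
for d in bot.outline_of(t,"bin")[:1]:
    a=t["pixels"].astype(int);m=((a[...,2]>120)&(a[...,1]>110)&(a[...,0]<70)&d["region"])
    q=P[m&(P[...,2]>30)];r=cv2.minAreaRect(q[:,:2].astype(np.float32));print("bin",r)
for n in["bottle_mid","can_mid","mug_mid","spool_mid","driver_mid","rocker_2_mid"]:
    for d in bot.outline_of(t,n)[:2]:
        q=P[d["region"]];print(n,d["confidence"],np.nanmedian(q,0).round(),np.nanmax(q,0).round())
E
```

```text
t box 530.25 0.25 [259.5 479.5] 90.0
   hole 517.2479874498416 7.450776429171668 50278.25
   hole 573.5860341779611 -123.86358279316443 424.25
   hole 546.3790560471977 7.432645034414946 254.25
   hole 470.01082381238723 141.16145520144318 415.75
   hole 406.7345718556481 -32.24209908178517 2341.5
t mat 527.01171875 7.8912200927734375 [178.25547791 408.50411987] 83.08370971679688
t green 437.71313506815363 387.64807930607185 [ 74.  175.   17.5  14.5] 445.0
t green 421.78431372549016 357.1819852941177 [102. 187.  19.  21.] 433.0
s box 414.75 -42.25 [ 28.49999619 242.49996948] 90.0
s box 497.60044860839844 137.6191864013672 [ 62.78613663 115.49736786] 5.128190994262695
   hole 535.200495049505 147.66336633663366 50.5
   hole 533.3228155339806 119.87864077669903 51.5
   hole 469.3346325167038 140.51865256124722 449.0
s box 560.5 0.25 [199.  479.5] 90.0
   hole 652.9065353195579 224.43536761172513 520.25
   hole 658.6621212121212 81.8909090909091 82.5
   hole 656.3249258160238 -155.5074183976261 337.0
   hole 528.7425857355435 -4.207553263891299 21672.75
   hole 573.388665132336 -125.449
[... 396 characters left out ...]
-49.5972900390625 [181.50561523 301.21942139] 83.10601043701172
s green 434.03621495327104 389.75778816199374 [ 71. 174.  19.  25.] 446.0
bin ((481.9083557128906, -388.75933837890625), (174.08334350585938, 214.32406616210938), 84.41878509521484)
bottle_mid 0.58 [711. 186. 107.] [783. 236. 172.]
bottle_mid 0.32 [497. 136.  43.] [567. 174.  54.]
can_mid 0.68 [308. 210. 143.] [357. 275. 178.]
mug_mid 0.73 [ 325. -191.   30.] [ 353. -154.   99.]
spool_mid 0.74 [ 726. -210.   52.] [ 784. -179.   64.]
spool_mid 0.4 [521.   3.   4.] [637. 219.  51.]
driver_mid 0.76 [713. -58.  21.] [737.  56.  31.]
driver_mid 0.74 [513.   7.  43.] [573.  37.  53.]
rocker_2_mid 0.61 [556. -58.  26.] [564. -51.  33.]
```

View pics/c1.png

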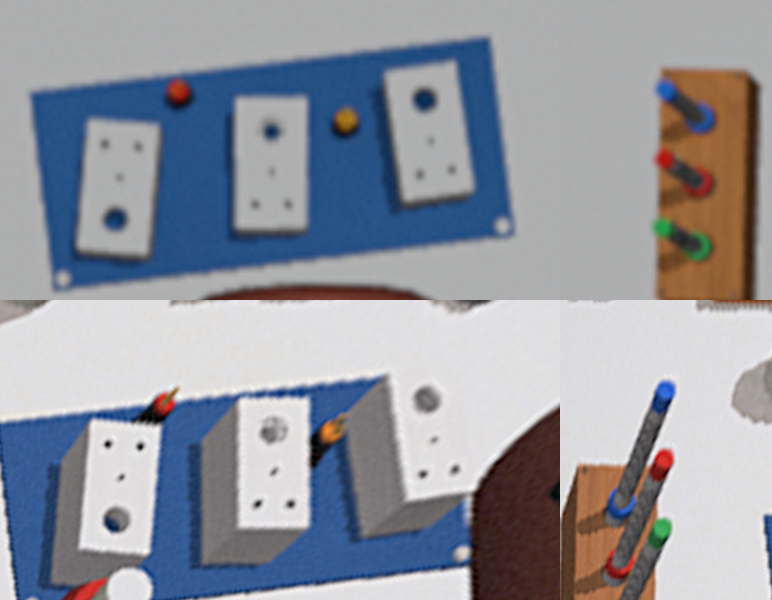

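The crop confirms the green gauge is nearest the robot in the rack, at about (437,388) mm. The holes are near (470,141), (546,7) and (573,-125) mm. First move: turn the tool to yaw π so its axes line up with the world, then cross to the rack.

>>> servo_tool(
  rows=[
    [0,0,0,0,0,-8.316,0.05],
    [0,0,0,0,0,-8.316,0.05],
    [0,0,0,0,0,-8.316,0.05],
    [0,0,0,0,0,-8.316,0.05],
    [0,0,0,0,0,-8.316,0.05],
    [0,0,0,0,0,-8.316,0.05],
    [0,0,0,0,0,-8.316,0.05],
    [0,0,0,0,0,-8.316,0.05],
    [0,0,0,0,0,-8.316,0.05],
    [0,0,0,0,0,-8.316,0.05],
    [0,0,0,0,0,-8.316,0.05],
    [0,0,0,0,0,-8.316,0.05],
    [0,0,0,0,0,-8.316,0.05],
    [0,0,0,0,0,-8.316,0.05],
    [0,0,0,0,0,-8.316,0.05],
    [0,0,0,0,0,-8.316,0.05],
    [0,0,0,0,0,-8.316,0.05],
    [0,0,0,0,0,-8.316,0.05],
    [0,0,0,0,0,-8.316,0.05],
    [0,0,0,0,0,-8.316,0.05],
  ],
)

```text
clock: 3.35
position: [142.0, -583.0, 231.3]
ee_rot: [0.0, -0.003, 1.0, -0.0]
ft_force: [-0.3, -0.0, -0.1]
opening: 49.9
finger_force: 0.0
```

>>> servo_tool(
  rows=[
    [-0.036,0.028,0,0,0,0,0.05],
    [-0.036,0.028,0,0,0,0,0.05],
    [-0.036,0.028,0,0,0,0,0.05],
    [-0.036,0.028,0,0,0,0,0.05],
    [-0.036,0.028,0,0,0,0,0.05],
    [-0.036,0.028,0,0,0,0,0.05],
    [-0.036,0.028,0,0,0,0,0.05],
    [-0.036,0.028,0,0,0,0,0.05],
    [-0.036,0.028,0,0,0,0,0.05],
    [-0.036,0.028,0,0,0,0,0.05],
    [0.003,0.04,0,0,0,0,0.05],
    [0.003,0.04,0,0,0,0,0.05],
    [0.003,0.04,0,0,0,0,0.05],
    [0.003,0.04,0,0,0,0,0.05],
    [0.003,0.04,0,0,0,0,0.05],
    [0.003,0.04,0,0,0,0,0.05],
    [0.003,0.04,0,0,0,0,0.05],
    [0.003,0.04,0,0,0,0,0.05],
  ],
)

```text
clock: 5.15
position: [477.6, 18.5, 231.5]
ee_rot: [0.0, 0.0, 1.0, -0.0]
ft_force: [0.2, 0.6, 0.8]
opening: 49.9
finger_force: 0.0
```

>>> servo_tool(
  rows=[
    [0.004,0.037,0,0,0,0,0.05],
    [0.004,0.037,0,0,0,0,0.05],
    [0.004,0.037,0,0,0,0,0.05],
    [0.004,0.037,0,0,0,0,0.05],
    [0.004,0.037,0,0,0,0,0.05],
    [0.004,0.037,0,0,0,0,0.05],
    [0.004,0.037,0,0,0,0,0.05],
    [0.004,0.037,0,0,0,0,0.05],
    [0.004,0.037,0,0,0,0,0.05],
    [0.004,0.037,0,0,0,0,0.05],
    [0,0,0,0,0,0,0.05],
    [0,0,0.02,0,0,0,0.05],
    [0,0,0.02,0,0,0,0.05],
  ],
)

```text
clock: 6.45
position: [438.3, 387.1, 191.3]
ee_rot: [0.001, -0.0, 1.0, 0.0]
ft_force: [-0.1, -0.0, -0.3]
opening: 50.2
finger_force: 0.0
```

```bash
python3 - <<'E'
from m import *
s=bot.camera("side");f=s["pixels"][200:400,60:240]
st=bot.get_state();print(st["position"],[pix(s,st["position"])])
cv2.imwrite("pics/c2.png",cv2.resize(f,None,fx=3,fy=3,interpolation=cv2.INTER_CUBIC))
E
```

```text
[436.8812344  386.09374914 187.06782771] [(np.float64(136.38199162969502), np.float64(275.2614533045389))]
```

View pics/c2.png

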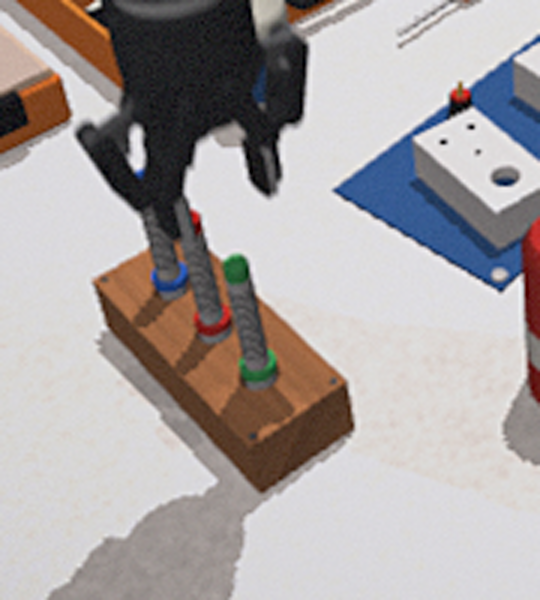

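The side crop shows the gripper above the rack with the green gauge top at crop (236,260), directly under the fingers. Blue and red stand behind it. I'll descend and grip.

>>> servo_tool(
  rows=[
    [0,0,0.02,0,0,0,0.05],
    [0,0,0.02,0,0,0,0.05],
    [0,0,0.02,0,0,0,0.05],
    [0,0,0.02,0,0,0,0.05],
    [0,0,0.004,0,0,0,0.05],
    [0,0,0,0,0,0,0.03],
    [0,0,0,0,0,0,0.02],
    [0,0,0,0,0,0,0.01],
    [0,0,0,0,0,0,0.01],
    [0,0,0,0,0,0,0.01],
    [0,0,0,0,0,0,0.01],
  ],
  squeeze=50,
)

```text
clock: 7.6
position: [438.7, 387.5, 108.8]
ee_rot: [0.001, -0.0, 1.0, 0.001]
ft_force: [-0.5, 0.3, 5.8]
opening: 14.6
finger_force: 49.2
```

>>> servo_tool(
  rows=[
    [0,0,-0.01,0,0,0,0.01],
    [0,0,-0.015,0,0,0,0.01],
    [0,0,-0.02,0,0,0,0.01],
    [0,0,-0.02,0,0,0,0.01],
    [0,0,-0.01,0,0,0,0.01],
    [-0.002,-0.02,0,0,0,0,0.01],
    [-0.003,-0.025,0,0,0,0,0.01],
    [-0.003,-0.025,0,0,0,0,0.01],
    [-0.003,-0.025,0,0,0,0,0.01],
    [-0.003,-0.025,0,0,0,0,0.01],
    [-0.003,-0.025,0,0,0,0,0.01],
    [-0.003,-0.025,0,0,0,0,0.01],
    [-0.003,-0.025,0,0,0,0,0.01],
    [-0.003,-0.025,0,0,0,0,0.01],
    [-0.003,-0.015,0,0,0,0,0.01],
    [-0.002,-0.011,0,0,0,0,0.01],
    [0,0,0,0,0,0,0.01],
    [0,0,0,0,0,0,0.01],
    [0,0,0,0,0,0,0.01],
  ],
)

```text
clock: 9.5
position: [468.7, 141.7, 182.3]
ee_rot: [-0.0, -0.0, 1.0, 0.0]
ft_force: [0.1, -0.7, -2.4]
opening: 14.8
finger_force: 49.0
```

```bash
python3 - <<'E'
from m import *
s=bot.camera("side");st=bot.get_state();p=st["position"];print(p,st["ft_force"])
C=cloud(s)
r=bot.outline_of(s,"gauge_green_mid")
for d in r:
    q=C[d["region"]];print(d["confidence"],d["box"],np.nanmedian(q,0).round(1),np.nanmin(q,0).round())
print("expected tip px",pix(s,p-[0,0,92]),"tcp",pix(s,p),"hole",pix(s,[469.7,140.8,43]))
o=s["pixels"][180:300,150:310];cv2.imwrite("pics/c3.png",cv2.resize(o,None,fx=5,fy=5,interpolation=cv2.INTER_CUBIC))
E
```

```text
[468.72466036 141.7098905  182.26209607] [-0.92694232 -0.39900195 -1.50693542]
0.84 [226.8, 219.2, 6.6, 50.3] [461.8 146.3 143.8] [456. 136.  98.]
expected tip px (np.float64(226.89654448882445), np.float64(243.64152642427206)) tcp (np.float64(225.01846318730622), np.float64(211.6470879340162)) hole (np.float64(227.7944752291238), np.float64(258.43569176335575))
```

View pics/c3.png

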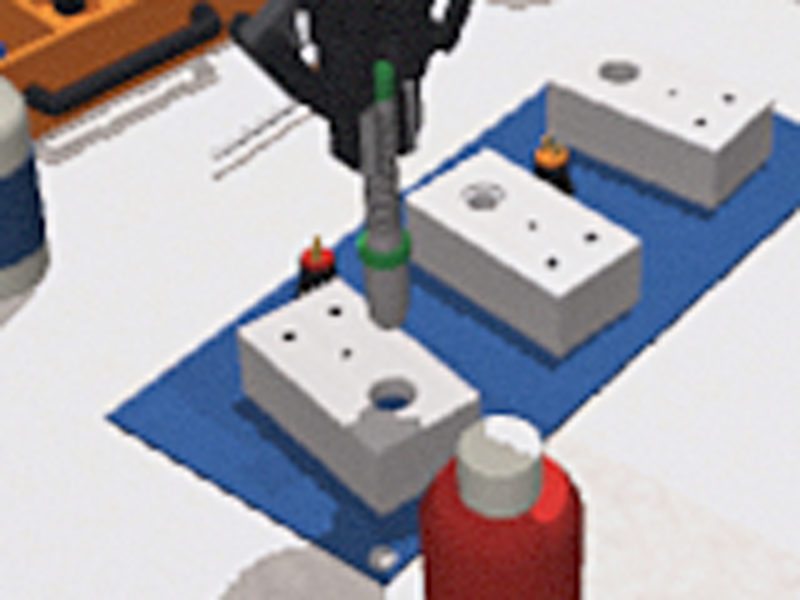

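The side crop shows the gauge upright with its tip at crop (390,320), above the left hole at (392,394). That is aligned within about 1–2 mm. I'll use a softer grip and lower it to just inside the mouth.

>>> servo_tool(
  rows=[
    [-0.001,0,0.01,0,0,0,0.01],
    [0,0,0.015,0,0,0,0.01],
    [0,0,0.012,0,0,0,0.01],
    [0,0,0.005,0,0,0,0.01],
    [0,0,0.003,0,0,0,0.01],
    [0,0,0.002,0,0,0,0.01],
    [0,0,0.002,0,0,0,0.01],
    [0,0,0,0,0,0,0.01],
  ],
  squeeze=25,
)

```text
clock: 10.4
position: [470.0, 141.0, 133.4]
ee_rot: [0.0, 0.0, 1.0, -0.0]
ft_force: [-0.1, 0.7, -0.6]
opening: 14.5
finger_force: 49.0
```

>>> servo_tool(
  rows=[
    [0,0,0.002,0,0,0,0.01],
    [0,0,0.002,0,0,0,0.01],
    [0,0,0.001,0,0,0,0.01],
    [0,0,0.001,0,0,0,0.01],
    [0,0,0,0,0,0,0.01],
  ],
)

```text
clock: 10.9
position: [469.8, 141.0, 127.1]
ee_rot: [-0.0, -0.0, 1.0, -0.0]
ft_force: [1.0, 0.5, -1.3]
opening: 14.9
finger_force: 49.0
```

>>> servo_tool(
  rows=[
    [0,0,0.002,0,0,0,0.01],
    [0,0,0.002,0,0,0,0.01],
    [0,0,0.002,0,0,0,0.01],
    [0,0,0,0,0,0,0.01],
  ],
)

```text
clock: 11.3
position: [469.7, 141.0, 120.9]
ee_rot: [-0.0, 0.0, 1.0, -0.0]
ft_force: [0.3, 1.0, -2.3]
opening: 15.0
finger_force: 49.0
```

>>> servo_tool(
  rows=[
    [0,0,0.004,0,0,0,0.01],
    [0,0,0.004,0,0,0,0.01],
    [0,0,0.003,0,0,0,0.01],
    [0,0,0,0,0,0,0.01],
    [0,0,0,0,0,0,0.01],
    [0,0,0,0,0,0,0.01],
  ],
)

```text
clock: 11.9
position: [470.0, 141.0, 110.4]
ee_rot: [0.0, -0.0, 1.0, -0.0]
ft_force: [0.4, 0.2, -1.1]
opening: 14.7
finger_force: 49.0
```

```bash
python3 - <<'E'
from m import *
s=bot.camera("side");st=bot.get_state();print(st["position"],st["ft_force"])
o=s["pixels"][180:300,150:310];cv2.imwrite("pics/c4.png",cv2.resize(o,None,fx=5,fy=5,interpolation=cv2.INTER_CUBIC))
E
```

```text
[470.01553589 141.02654886 110.43590186] [-0.60150894 -0.11171061 -1.43818508]
```

View pics/c4.png

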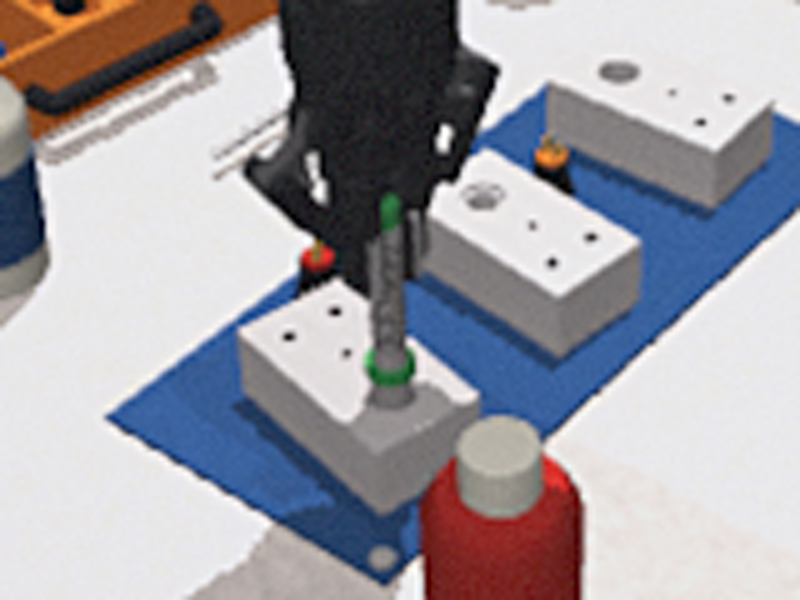

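The gauge is through the left box: the collar at crop (390,365) sits just above the face and there was no force. Left is good. On to the middle box.

>>> servo_tool(
  rows=[
    [0,0,-0.01,0,0,0,0.01],
    [0,0,-0.02,0,0,0,0.01],
    [0,0,-0.02,0,0,0,0.01],
    [-0.0117,-0.0214,0,0,0,0,0.01],
    [-0.0127,-0.0224,0,0,0,0,0.01],
    [-0.0127,-0.0224,0,0,0,0,0.01],
    [-0.0127,-0.0224,0,0,0,0,0.01],
    [-0.0137,-0.0234,0,0,0,0,0.01],
    [-0.0127,-0.0222,0,0,0,0,0.01],
    [0,0,0,0,0,0,0.01],
    [0,0,0.01,0,0,0,0.01],
    [0,0,0.01,0,0,0,0.01],
    [0,0,0.002,0,0,0,0.01],
    [0,0,0.002,0,0,0,0.01],
    [0,0,0.002,0,0,0,0.01],
    [0,0,0.002,0,0,0,0.01],
    [0,0,0,0,0,0,0.01],
  ],
)

```text
clock: 13.65
position: [546.1, 6.9, 132.2]
ee_rot: [-0.0, -0.0, 1.0, -0.0]
ft_force: [-0.1, -1.4, -0.8]
opening: 14.3
finger_force: 48.9
```

Foot is about 4 mm in with no force. I'll continue in 1 mm rows.

>>> servo_tool(
  rows=[
    [0,0,0.001,0,0,0,0.01],
    [0,0,0.001,0,0,0,0.01],
    [0,0,0.001,0,0,0,0.01],
    [0,0,0,0,0,0,0.01],
  ],
)

```text
clock: 14.05
position: [546.2, 6.8, 129.2]
ee_rot: [0.0, -0.0, 1.0, -0.0]
ft_force: [0.6, -0.4, -0.8]
opening: 14.7
finger_force: 48.9
```

>>> servo_tool(
  rows=[
    [0,0,0.001,0,0,0,0.01],
    [0,0,0.0005,0,0,0,0.01],
    [0,0,0,0,0,0,0.01],
  ],
)

```text
clock: 14.35
position: [546.3, 6.8, 127.9]
ee_rot: [0.0, -0.0, 1.0, -0.0]
ft_force: [1.0, 0.5, -1.4]
opening: 14.8
finger_force: 49.0
```

>>> servo_tool(
  rows=[
    [0,0,0.0007,0,0,0,0.01],
    [0,0,0.0007,0,0,0,0.01],
    [0,0,0,0,0,0,0.01],
  ],
)

```text
clock: 14.65
position: [546.5, 6.8, 126.9]
ee_rot: [0.001, -0.0, 1.0, -0.0]
ft_force: [1.7, 1.8, 4.9]
opening: 14.7
finger_force: 49.5
```

>>> servo_tool(
  rows=[
    [0,0,0.0004,0,0,0,0.01],
    [0,0,0,0,0,0,0.01],
    [0,0,0,0,0,0,0.01],
  ],
)

```text
clock: 14.95
position: [546.6, 6.8, 126.7]
ee_rot: [0.001, -0.0, 1.0, -0.0]
ft_force: [-0.1, 1.7, 7.3]
opening: 14.7
finger_force: 49.8
```

The middle box stopped the gauge 8 mm in at about 8 N, so it is the bad one. On to the right box.

>>> servo_tool(
  rows=[
    [0,0,-0.005,0,0,0,0.01],
    [0,0,-0.015,0,0,0,0.01],
    [0,0,-0.015,0,0,0,0.01],
    [-0.0041,-0.0215,0,0,0,0,0.01],
    [-0.0046,-0.022,0,0,0,0,0.01],
    [-0.0046,-0.022,0,0,0,0,0.01],
    [-0.0046,-0.022,0,0,0,0,0.01],
    [-0.0046,-0.022,0,0,0,0,0.01],
    [-0.0046,-0.022,0,0,0,0,0.01],
    [0,0,0,0,0,0,0.01],
    [0,0,0.01,0,0,0,0.01],
    [0,0,0.01,0,0,0,0.01],
    [0,0,0.002,0,0,0,0.01],
    [0,0,0.002,0,0,0,0.01],
    [0,0,0.002,0,0,0,0.01],
    [0,0,0.002,0,0,0,0.01],
    [0,0,0,0,0,0,0.01],
  ],
)

```text
clock: 16.65
position: [573.2, -124.6, 132.9]
ee_rot: [-0.0, -0.0, 1.0, -0.0]
ft_force: [0.0, 0.7, -0.4]
opening: 14.8
finger_force: 49.0
```

>>> servo_tool(
  rows=[
    [0,0,0.0015,0,0,0,0.01],
    [0,0,0.0015,0,0,0,0.01],
    [0,0,0.001,0,0,0,0.01],
    [0,0,0.001,0,0,0,0.01],
    [0,0,0,0,0,0,0.01],
  ],
)

```text
clock: 17.15
position: [573.1, -124.7, 127.8]
ee_rot: [-0.0, 0.0, 1.0, 0.0]
ft_force: [0.6, -0.6, -1.9]
opening: 14.6
finger_force: 49.0
```

>>> servo_tool(
  rows=[
    [0,0,0.0015,0,0,0,0.01],
    [0,0,0.0015,0,0,0,0.01],
    [0,0,0.0015,0,0,0,0.01],
    [0,0,0,0,0,0,0.01],
  ],
)

```text
clock: 17.55
position: [573.0, -124.6, 123.1]
ee_rot: [-0.0, -0.0, 1.0, 0.0]
ft_force: [-0.1, 0.7, -1.8]
opening: 14.6
finger_force: 49.0
```

>>> servo_tool(
  rows=[
    [0,0,0.004,0,0,0,0.01],
    [0,0,0.004,0,0,0,0.01],
    [0,0,0.004,0,0,0,0.01],
    [0,0,0,0,0,0,0.01],
    [0,0,0,0,0,0,0.01],
    [0,0,0,0,0,0,0.01],
  ],
)

```text
clock: 18.15
position: [573.3, -124.7, 111.6]
ee_rot: [0.0, -0.0, 1.0, -0.0]
ft_force: [-0.4, -0.6, -1.2]
opening: 14.9
finger_force: 49.0
```

Right is good as well: the gauge went through with no force. I'll return it to the rack hole.

>>> servo_tool(
  rows=[
    [0,0,-0.015,0,0,0,0.01],
    [0,0,-0.03,0,0,0,0.01],
    [0,0,-0.03,0,0,0,0.01],
    [0.0059,0.02,0,0,0,0,0.01],
    [0.008,0.031,0,0,0,0,0.01],
    [0.008,0.031,0,0,0,0,0.01],
    [0.008,0.031,0,0,0,0,0.01],
    [0.008,0.031,0,0,0,0,0.01],
    [0.008,0.031,0,0,0,0,0.01],
    [0.008,0.031,0,0,0,0,0.01],
    [0.008,0.031,0,0,0,0,0.01],
    [0.008,0.031,0,0,0,0,0.01],
    [0.008,0.031,0,0,0,0,0.01],
    [0.008,0.031,0,0,0,0,0.01],
    [0.008,0.031,0,0,0,0,0.01],
    [0.008,0.031,0,0,0,0,0.01],
    [0.008,0.031,0,0,0,0,0.01],
    [0.008,0.031,0,0,0,0,0.01],
    [0.008,0.031,0,0,0,0,0.01],
  ],
)

```text
clock: 20.05
position: [447.1, 361.7, 188.0]
ee_rot: [0.001, -0.0, 1.0, 0.0]
ft_force: [-0.4, 0.7, -0.5]
opening: 14.8
finger_force: 49.0
```

>>> servo_tool(
  rows=[
    [0.008,0.027,0,0,0,0,0.01],
    [0,0,0,0,0,0,0.01],
    [0,0,0,0,0,0,0.01],
  ],
)

```text
clock: 20.35
position: [439.2, 387.8, 187.5]
ee_rot: [0.0, -0.001, 1.0, 0.0]
ft_force: [0.1, 0.1, -2.2]
opening: 14.8
finger_force: 48.9
```

>>> servo_tool(
  rows=[
    [0,0,0.015,0,0,0,0.01],
    [0,0,0.015,0,0,0,0.01],
    [0,0,0.01,0,0,0,0.01],
    [0,0,0.005,0,0,0,0.01],
    [0,0,0.003,0,0,0,0.01],
    [0,0,0.003,0,0,0,0.01],
    [0,0,0,0,0,0,0.01],
  ],
)

```text
clock: 21.05
position: [439.3, 387.3, 135.4]
ee_rot: [-0.0, -0.0, 1.0, -0.0]
ft_force: [0.1, 0.2, -2.1]
opening: 14.7
finger_force: 49.0
```

>>> servo_tool(
  rows=[
    [0,0,0.005,0,0,0,0.01],
    [0,0,0.005,0,0,0,0.01],
    [0,0,0.005,0,0,0,0.01],
    [0,0,0.005,0,0,0,0.01],
    [0,0,0.003,0,0,0,0.01],
    [0,0,0.002,0,0,0,0.01],
    [0,0,0,0,0,0,0.01],
  ],
)

```text
clock: 21.75
position: [439.1, 387.2, 110.1]
ee_rot: [-0.0, -0.0, 1.0, -0.0]
ft_force: [0.9, 0.4, -1.7]
opening: 14.9
finger_force: 49.0
```

>>> servo_tool(
  rows=[
    [0,0,0.001,0,0,0,0.01],
    [0,0,0,0,0,0,0.02],
    [0,0,0,0,0,0,0.03],
    [0,0,0,0,0,0,0.045],
    [0,0,0,0,0,0,0.045],
    [0,0,-0.01,0,0,0,0.045],
    [0,0,-0.02,0,0,0,0.045],
    [0,0,-0.03,0,0,0,0.045],
    [0,0,-0.03,0,0,0,0.045],
    [-0.006,-0.031,0,0,0,0,0.045],
    [-0.008,-0.04,0,0,0,0,0.045],
    [-0.008,-0.04,0,0,0,0,0.08],
    [-0.008,-0.04,0,0,0,0,0.08],
    [-0.008,-0.04,0,0,0,0,0.08],
    [-0.008,-0.04,0,0,0,0,0.08],
    [-0.008,-0.04,0,0,0,0,0.08],
    [-0.008,-0.04,0,0,0,0,0.08],
  ],
)

```text
clock: 23.45
position: [501.6, 74.7, 200.6]
ee_rot: [0.001, -0.0, 1.0, -0.0]
ft_force: [-0.4, 0.1, -0.1]
opening: 80.0
finger_force: 0.0
```

```bash
python3 - <<'E'
from m import *
s=bot.camera("side");st=bot.get_state();print(st["position"],st["opening"])
o=s["pixels"][180:390,80:360];cv2.imwrite("pics/c5.png",cv2.resize(o,None,fx=2.8,fy=2.8,interpolation=cv2.INTER_CUBIC))
E
```

```text
[502.79189766  69.68523173 200.32150594] 80.09989592473025
```

View pics/c5.png

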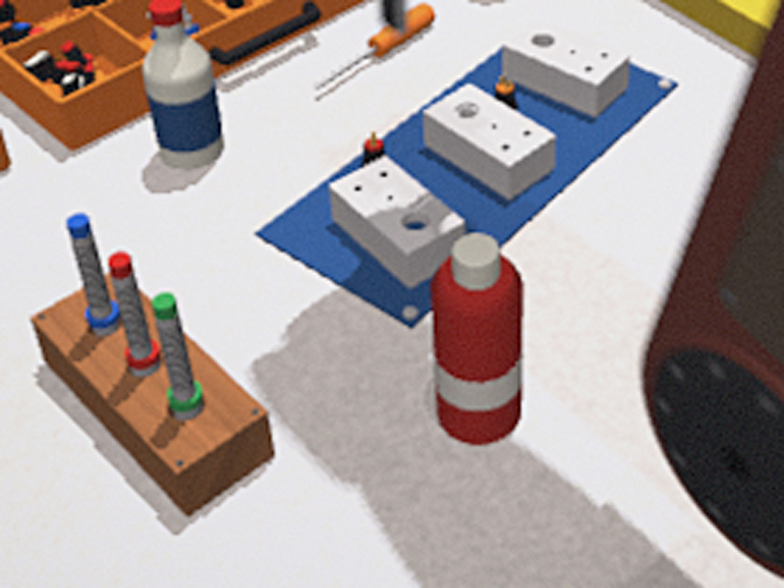

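The crop shows the green gauge standing in its own rack hole at crop (180,355). All three boxes and both rockers are undisturbed. Next I'll pick up the middle box.

>>> servo_tool(
  rows=[
    [-0.0077,-0.032,0,0,0,0,0.08],
    [-0.0077,-0.031,0,0,0,0,0.08],
    [0,0,0.03,0,0,0,0.08],
    [0,0,0.04,0,0,0,0.08],
    [0,0,0.04,0,0,0,0.08],
    [0,0,0.03,0,0,0,0.08],
    [0,0,0,0,0,0,0.08],
  ],
)

```text
clock: 24.2
position: [513.8, 14.0, 55.9]
ee_rot: [-0.003, 0.0, 1.0, 0.001]
ft_force: [-0.5, 0.4, -0.1]
opening: 79.9
finger_force: 0.0
```

>>> servo_tool(
  rows=[
    [0,0,0,0,0,0,0.08],
    [0,0,0,0,0,0,0.08],
  ],
)

```text
clock: 24.4
position: [518.3, 13.0, 62.1]
ee_rot: [0.002, -0.0, 1.0, -0.0]
ft_force: [0.3, -0.3, 0.9]
opening: 79.8
finger_force: 0.0
```

>>> servo_tool(
  rows=[
    [0,-0.0067,0,0,0,0,0.08],
    [0,0,0.015,0,0,0,0.08],
    [0,0,0.015,0,0,0,0.08],
    [0,0,0.015,0,0,0,0.08],
    [0,0,0.008,0,0,0,0.08],
    [0,0,0,0,0,0,0.08],
    [0,0,0,0,0,0,0.08],
  ],
)

```text
clock: 25.1
position: [516.6, 6.7, 6.3]
ee_rot: [-0.0, -0.0, 1.0, 0.0]
ft_force: [0.7, 1.2, 1.2]
opening: 80.1
finger_force: 0.0
```

>>> servo_tool(
  rows=[
    [0,0,-0.002,0,0,0,0.072],
    [0,0,0,0,0,0,0.066],
    [0,0,0,0,0,0,0.06],
    [0,0,0,0,0,0,0.05],
    [0,0,0,0,0,0,0.05],
    [0,0,0,0,0,0,0.05],
  ],
  squeeze=60,
)

```text
clock: 25.7
position: [517.4, 6.6, 9.4]
ee_rot: [0.001, -0.0, 1.0, -0.0]
ft_force: [-1.1, 0.8, 6.2]
opening: 59.4
finger_force: 65.4
```

>>> servo_tool(
  rows=[
    [0,0,-0.005,0,0,0,0.05],
    [0,0,-0.01,0,0,0,0.05],
    [0,0,-0.02,0,0,0,0.05],
    [0,0,-0.02,0,0,0,0.05],
    [0,0,-0.02,0,0,0,0.05],
    [0,0,-0.02,0,0,0,0.05],
    [0,0,0,0,0,0,0.05],
  ],
)

```text
clock: 26.4
position: [518.5, 6.1, 106.8]
ee_rot: [0.002, -0.0, 1.0, -0.001]
ft_force: [0.1, -1.3, -2.1]
opening: 58.7
finger_force: 64.9
```

>>> servo_tool(
  rows=[
    [0.002,-0.016,0,0,0,0,0.05],
    [0.002,-0.02,0,0,0,0,0.05],
    [0.002,-0.025,0,0,0,0,0.05],
    [0.0025,-0.03,0,0,0,0,0.05],
    [0.0025,-0.03,0,0,0,0,0.05],
    [0.0025,-0.03,0,0,0,0,0.05],
    [0.0025,-0.03,0,0,0,0,0.05],
    [0.0025,-0.03,0,0,0,0,0.05],
    [0.0025,-0.03,0,0,0,0,0.05],
    [0.0025,-0.03,0,0,0,0,0.05],
    [0.0025,-0.03,0,0,0,0,0.05],
    [0.0025,-0.03,0,0,0,0,0.05],
    [0.002,-0.025,0,0,0,0,0.05],
    [0.002,-0.02,0,0,0,0,0.05],
    [0.002,-0.015,0,0,0,0,0.05],
    [0,-0.005,0,0,0,0,0.05],
    [0,0,0,0,0,0,0.05],
    [0,0,0,0,0,0,0.05],
  ],
)

```text
clock: 28.2
position: [482.4, -388.5, 103.3]
ee_rot: [-0.0, -0.0, 1.0, 0.0]
ft_force: [-0.3, 1.0, -2.3]
opening: 59.4
finger_force: 64.9
```

```bash
python3 - <<'E'
from m import *
s=bot.camera("top");st=bot.get_state();p=st["position"];print(p,st["opening"])
o=ortho(s,340,640,-540,-240,45,2);cv2.imwrite("pics/c6.png",o)
P=cloud(s);a=s["pixels"].astype(int);m=((a[...,2]>110)&(a[...,1]>100)&(a[...,0]<80)&(P[...,2]<60)&(P[...,2]>-10)&(P[...,1]<-250))
q=P[m];print("bin ext",np.percentile(q,[1,99],axis=0).round())
E
```

```text
[ 482.44701396 -388.38881214  103.37966693] 59.11939530029696
bin ext [[ 371. -641.    1.]
 [ 978. -292.   53.]]
```

View pics/c6.png

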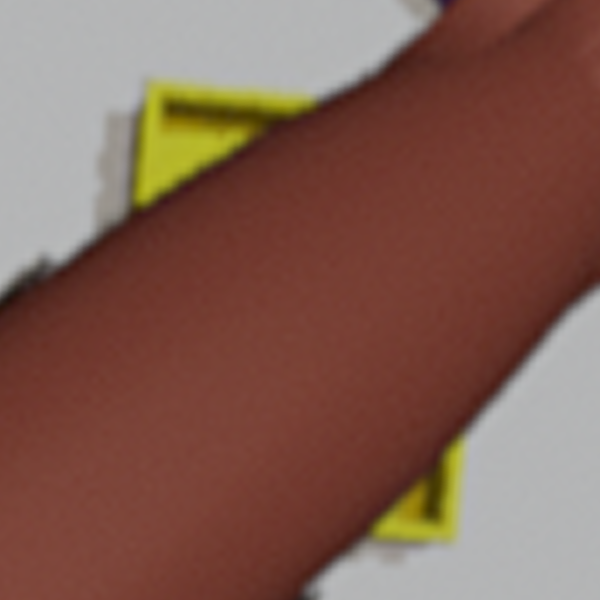

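The ortho crop shows the bin corners at px (145,80) and (455,543). The bin centre is therefore about (484,-390) mm with yaw about -5°, and the box is right over it. I'll lower it.

>>> servo_tool(
  rows=[
    [0,0,0.015,0,0,5,0.05],
    [-0.0015,-0.0015,0.02,0,0,0,0.05],
    [0,0,0.02,0,0,0,0.05],
    [0,0,0.015,0,0,0,0.05],
    [0,0,0.01,0,0,0,0.05],
    [0,0,0.005,0,0,0,0.05],
    [0,0,0,0,0,0,0.05],
    [0,0,0,0,0,0,0.05],
  ],
)

```text
clock: 29.05
position: [484.0, -391.4, 19.4]
ee_rot: [0.0, 0.044, 0.999, -0.0]
ft_force: [0.6, -0.1, -1.3]
opening: 59.5
finger_force: 65.0
```

>>> servo_tool(
  rows=[
    [0,0,0.003,0,0,0,0.05],
    [0,0,0.002,0,0,0,0.05],
    [0,0,0.001,0,0,0,0.05],
    [0,0,0.001,0,0,0,0.05],
    [0,0,0,0,0,0,0.05],
  ],
)

```text
clock: 29.55
position: [483.6, -391.1, 11.6]
ee_rot: [0.0, 0.044, 0.999, -0.0]
ft_force: [-0.9, 0.9, -2.2]
opening: 59.4
finger_force: 65.2
```

>>> servo_tool(
  rows=[
    [0,0,0.001,0,0,0,0.05],
    [0,0,0.0005,0,0,0,0.05],
    [0,0,0,0,0,0,0.05],
  ],
)

```text
clock: 29.85
position: [483.7, -391.2, 11.4]
ee_rot: [0.0, 0.044, 0.999, -0.0]
ft_force: [-4.1, 4.3, 10.0]
opening: 59.3
finger_force: 66.4
```

On the floor of the bin. Release and rise.

>>> servo_tool(
  rows=[
    [0,0,0,0,0,0,0.062],
    [0,0,0,0,0,0,0.066],
    [0,0,0,0,0,0,0.072],
    [0,0,0,0,0,0,0.076],
    [0,0,0,0,0,0,0.076],
    [0,0,-0.01,0,0,0,0.076],
    [0,0,-0.02,0,0,0,0.076],
    [0,0,-0.03,0,0,0,0.076],
    [0,0,-0.03,0,0,0,0.076],
    [0,0,-0.03,0,0,0,0.076],
    [0,0,-0.03,0,0,0,0.076],
    [0,0.03,-0.02,0,0,0,0.076],
    [0,0.04,0,0,0,0,0.076],
    [0,0.04,0,0,0,0,0.076],
    [0,0.04,0,0,0,0,0.076],
    [0,0.04,0,0,0,0,0.076],
    [0,0.03,0,0,0,0,0.076],
    [0,0,0,0,0,0,0.076],
  ],
)

```text
clock: 31.65
position: [503.1, -168.7, 181.2]
ee_rot: [0.0, 0.042, 0.999, 0.0]
ft_force: [0.3, -1.0, 0.4]
opening: 76.0
finger_force: 0.0
```

```bash
python3 - <<'E'
from m import *
t=bot.camera("top");s=bot.camera("side");st=bot.get_state();print(st["position"],st["qvel"].round(3))
a=cv2.resize(t["pixels"][110:270,120:430],(800,413),interpolation=cv2.INTER_CUBIC);cv2.imwrite("pics/c7.png",a)
P=cloud(t);print("bin interior z", [np.nanmedian(P[(abs(P[...,0]-x)<8)&(abs(P[...,1]+391)<8)][:,2]) for x in(440,484,530)])
E
```

```text
[ 503.03707727 -171.64394167  180.83221784] [-0.03   0.018  0.007 -0.007 -0.002 -0.004]
bin interior z [np.float64(44.75469808491789), np.float64(47.106243112522634), np.float64(46.04159191674489)]
```

View pics/c7.png

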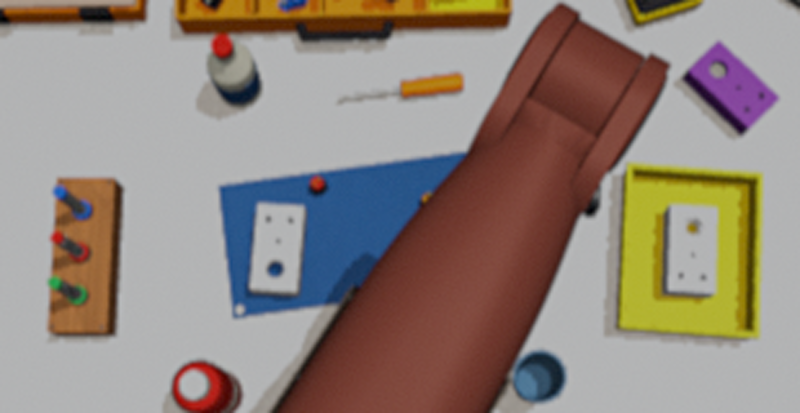

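The picture shows the bad box lying flat in the bin at (692,250), with its top at about 45 mm. The green gauge is in its hole at (68,290), and the arm is clear of everything.

```bash
python3 -c "
from rig import bot
print(bot.finish_job())"
```

```text
the job is handed in; nothing more can be done
None
```

I tried the green gauge in all three boxes and handed the job in: left and right passed, and the middle box stopped it about 8 mm in, so it now lies flat in the yellow bin with the gauge back in its own rack hole (no verdict was returned).

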